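# Find the rattling module and show it to the code reader

## Task

One of the three sealed modules has a part loose inside. Since you will have a module in hand later, first set the code reader to log a fault on its keypad, one key at a time: the round key, then the square key, then the wide bar key. Then pick up the modules one after another, lid up, and shake or rock them end to end until you find the one that rattles, setting quiet ones back where they stood; hold the rattling one up level before the middle of the reader's window, its code facing the glass squarely about 8 cm away, and finish still holding it there, leaving everything else alone.

Things in the scene. Friction and masses are not known exactly. Their poses are not given: they have to be found in the camera images.
- module_1_centre (a point): Centre of one of three outwardly identical sealed metal modules: 108 mm long (own x), 52 wide (y), 40 tall, about 0.36 kg, smooth parallel long sides, lid screwed down. They stand lid up in a row right of the keypad, 1 to 3 from left to right, code ends (own +x) away from the robot within 20 degrees of world +x, 25 mm or more apart. A 12 mm cable socket sticks out 14 mm at the -x end.
- module_2_centre (a point): Centre of the middle module; otherwise as module_1. In one of the three, not known which, the 0.18 kg block inside has broken loose: it slides up to 20 mm either way lengthwise over a slight hump, so that, once moved, it settles at one end; a tilt of 6 degrees or a lengthwise jerk sends it knocking to the other end, and the weight in the hand shifts with it.
- module_3_centre (a point): Centre of the right-hand module; otherwise as module_1. In the two quiet modules the same block is pinned at the middle, with about 1 mm of play. Weights differ at random by up to 15 % and do not tell them apart.
- block_1 (a joint): Where the block inside module_1 lies along its bowed track, as an angle in rad (track radius 250 mm, so 0.08 = 20 mm towards the module's own +x): 0 is the middle, where all three blocks are at the start; at most 0.08 either way if it is loose, 0.008 if pinned. Not visible from outside.
- block_2 (a joint): Where the block inside module_2 lies along its bowed track, as an angle in rad (track radius 250 mm, so 0.08 = 20 mm towards the module's own +x): 0 is the middle, where all three blocks are at the start; at most 0.08 either way if it is loose, 0.008 if pinned. Not visible from outside.
- block_3 (a joint): Where the block inside module_3 lies along its bowed track, as an angle in rad (track radius 250 mm, so 0.08 = 20 mm towards the module's own +x): 0 is the middle, where all three blocks are at the start; at most 0.08 either way if it is loose, 0.008 if pinned. Not visible from outside.
- module_1_label (a point): Middle of the white plate with a printed square code on the far end of module_1: 54 mm along its own +x from the centre, 17.5 mm above its underside; axes as the module's.
- module_2_label (a point): Middle of the white plate with a printed square code on the far end of module_2: 54 mm along its own +x from the centre, 17.5 mm above its underside; axes as the module's.
- module_3_label (a point): Middle of the white plate with a printed square code on the far end of module_3: 54 mm along its own +x from the centre, 17.5 mm above its underside; axes as the module's.
- reader_window (a point): Middle of the dark window (58 x 36 mm) of the code reader, a grey box 60 x 84 x 60 mm on a stem and round foot, fixed, spanning 110 to 170 mm above the table. Own x points into the window, away from the robot within 20 degrees of world +x; z up. It reads a code about 80 mm straight in front: at (-0.08, 0, 0) in this frame.
- round_key_top (a point): Middle of the top of the round key 26 mm across, at the keypad's left as the robot sees it; 30 mm above the table when up; axes as the keypad's (x away from the robot within 20 degrees, z up). The keypad is a low grey box with a black face 100 x 116 x 22 mm fixed to the table; key centres are 40 mm or more apart.
- round_key (a joint): Press depth of that key in m: 0 up, 0.005 fully down. Springs back by itself; about 1.5 N to start, 4 N fully down; counts as pressed past 0.0035.
- square_key_top (a point): Middle of the top of the square key 25 mm wide, at the keypad's right; 30 mm above the table when up; axes as the keypad's (x away from the robot within 20 degrees, z up). The keypad is a low grey box with a black face 100 x 116 x 22 mm fixed to the table; key centres are 40 mm or more apart.
- square_key (a joint): Press depth of that key in m: 0 up, 0.005 fully down. Springs back by itself; about 1.5 N to start, 4 N fully down; counts as pressed past 0.0035.
- bar_key_top (a point): Middle of the top of the wide bar key 74 x 20 mm, along the keypad's edge nearest the robot; 30 mm above the table when up; axes as the keypad's (x away from the robot within 20 degrees, z up). The keypad is a low grey box with a black face 100 x 116 x 22 mm fixed to the table; key centres are 40 mm or more apart.
- bar_key (a joint): Press depth of that key in m: 0 up, 0.005 fully down. Springs back by itself; about 1.5 N to start, 4 N fully down; counts as pressed past 0.0035.
- lens_ring: Bystander, loose: black lens ring, 54 mm across, 13 mm tall; origin at its underside. Leave alone.
- vial_c: Bystander, loose: small amber bottle, 29 x 42 mm; origin at its underside. Leave alone.
- sample_box: Bystander, loose: flat hinged sample box, 80 x 104 x 26 mm; origin at its underside. Leave alone.

How it is judged:
By the outcome, as a careful person would: the job done as asked, in the order asked, and still so for the second after the job is handed in, while the arm keeps its last pose, push and grip.
It also fails if it takes over 72 s, if anything falls off the work surface, if the arm or the gripper's body presses on something with over 40 N, if the wrist force passes 120 N, or if a joint passes its speed limit or range.

## Robot

A 7-joint arm with a two-finger parallel gripper is mounted at the origin on a cart in front of the work surface, level with it; the furniture and walls round the work are solid. World frame = base frame: x ahead of the robot, y to its left, z up, the work surface at z = 0. Lengths are in mm, angles in rad, forces in N, time in s.
With the tool pointing down it reaches from about 400 to 925 mm from the base axis. Payload 4.1 kg.
Tool frame: the origin (TCP) lies on the centre line of the jaws, within the pads' length; the fingertips stand 25 mm ahead of it and the grasp point (between the pads) lies 6 mm ahead of it; z points along the fingers, y is the line along which they close (so a half turn about z gives the same grasp; the last joint's range is limited). The gripper opens to 85 mm and grips with 20 to 120 N. Pads are 22 mm wide; open, the fingers measure 114 mm over their backs; the gripper's body (76 mm by 85 mm) begins 54 mm behind the grasp point. The pads swing forward as they close: fully open they stand 13 mm farther back than shut.
Start: joints at [-1.311, 0.398, 0.045, 1.537, -0.019, 1.207, -0.051], TCP at [228.228, 608.648, 256.347] pointing down, gripper open.
Joint ranges: [-2.82, 2.82], [-0.49, 2.23], [-1.37, 1.46], [0, 2.46], [-1.36, 4.5], [0.23, 2], [-2.94, 2.94]. Speed limits (rad/s): [2.57, 2.57, 3.14, 3.14, 3.14, 3.14, 3.14].

## Interface

Orientations are given as a unit quaternion [x, y, z, w].
In Python, from cell import bot gives the robot as it stands.
- The arm moves only by the tool play_rows, never from a script. Its argument "plan" is one flat list of numbers, 7 for each row, row after row: the turn, a rotation vector about the tool's x, y, z scaled (see below), then the shift along the tool's x, y, z scaled (see below), then the opening, from 0 (shut) to 1 (fully open). A call has exactly 8 rows; each row shifts and turns the commanded pose from where the row before left it, along the tool's axes as they then stand; what a row does not reach is not made up. The controller multiplies each number of a shift by 30 mm and each number of a turn by pi rad. A row lasts 1/8 s, in which the tool goes at most 62.5 mm and 10.7 degrees, less where a joint would pass 70% of its speed; a pose out of reach is approached as far as the arm can. A call with a number of a shift or a turn outside -1 to 1 is refused whole. A call with a gripper value outside its range is refused whole. The fingers move at their own pace and stop on an object; "newtons" is the grip in N (left out, the last holds). Time passes only in rows, so rows that do not move let the fingers close, or fill a call up. It gives the time, the measured TCP pose, the force, the opening and the grip force at its end, in the units of the state.
- bot.read_state(): the state, without advancing time (a new reading comes with each control period).
- bot.snapshot(name): name is "side" or "top"; returns the picture (384x512x3 uint8, red, green, blue); there is no depth.
- bot.calibration(name): a dict with "intrinsics" (3x3 intrinsics, pixels), "k1" (the pictures are not rectified: a ray, as slopes to the right and down, at radius r is drawn at 1 + k1 r^2 times it, then the intrinsics apply), "eye" and "attitude" of the camera in the world. Camera axes: x right, y up, looking along -z (the intrinsics and any distortion apply to the point x, -y, -z); pixel columns grow to the right and rows downward; lengths in mm; the calibration is good to about 2 mm. A picture is of the moment at which its call begins. calibration takes no time and is no camera call.
- bot.hand_in(): hands the job in; it is judged then, once.
The state is a dict: "clock": time; "joints": joint angles; "qvel": joint speeds; "joint_torque": joint torques, N m; "eef_pos": TCP position; "orientation": TCP orientation; "contact_force": force on the tool from outside, world axes, zero at the start; "ft_torque": the same for the moment, N m; "width": opening from 0.0 (shut) to 1.0 (fully open); "gripper_force": force on a finger pad.
Only numpy, scipy, OpenCV 4.12 (cv2) and the standard library are available. Lean on these libraries where they do the work, as an engineer would, in place of code of your own. Each camera call takes 0.05 s, during which the arm holds its last target. There are 200 camera calls.

## Working session

There is one attempt and no reset: what is moved stays moved. The work goes in short steps, Python scripts to look and compute and a tool call to move; the robot and the scene stay as the last step left them, time stands still between calls to the robot, and variables do not carry over. Pictures are saved under pics/ and viewed, at most 10 in all, crops included, and the job is handed in when it is done.

Besides the shell and the picture viewer there is one more tool, called after "Call:" as name(argument=value, ...) on one line, values as JSON. play_rows: Moves the arm, as the interface text tells. Its arguments: {"type":"object","properties":{"plan":{"type":"array","items":{"type":"number"}},"newtons":{"type":"number"}},"required":["plan"]}

```bash
mkdir -p pics && python3 - <<'E'
from cell import bot
import cv2,numpy as np
for n in("top","side"):
    im=bot.snapshot(n); cv2.imwrite(f"pics/{n}0.png",cv2.resize(im[:,:,::-1],(800,600),interpolation=cv2.INTER_CUBIC))
    cv2.imwrite(f"{n}raw.png",im[:,:,::-1])
    print(bot.calibration(n))
print(bot.read_state())
E
```

```text
{'intrinsics': array([[484.04155464,   0.        , 256.21943306],
       [  0.        , 484.04155464, 186.68517826],
       [  0.        ,   0.        ,   1.        ]]), 'k1': -0.20623855435706606, 'eye': array([ 485.57609347,  -30.99669851, 1087.52701217]), 'attitude': array([-0.02029474,  0.0253847 ,  0.70816989, -0.70529366])}
{'intrinsics': array([[422.78599086,   0.        , 254.66049478],
       [  0.        , 422.78599086, 190.06449056],
       [  0.        ,   0.        ,   1.        ]]), 'k1': -0.04959813071660869, 'eye': array([ 145.57797734, -593.2824771 ,  743.70620051]), 'attitude': array([ 0.35128585, -0.11000304, -0.27111499,  0.88937857])}
{'clock': 0.1, 'joints': array([-1.31097932,  0.39912913,  0.04503117,  1.5377484 , -0.01871732,
        1.20691358, -0.0506975 ]), 'qvel': array([-0.00292131, -0.00294495, -0.00059597, -0.00383088,  0.00020854,
       -0.00055279, -0.00090435]), 'joint_torque': array([ 3.53463241e-03, -4.76269519e+01,  1.37009315e+00, -2.54950047e+01,
        1.19770630e-02,  5.15863620e-03, -5.27392572e-06]), 'eef_pos': array([228.03952973, 608.1222171 , 255.36252409]), 'orientation': array([ 1.78391841e-01,  9.83959126e-01, -8.82034815e-04, -1.06515239e-04]), 'contact_force': array([ 0.38321096, -0.52501696,  0.56107524]), 'ft_torque': array([-0.04448995, -0.00146081,  0.03168454]), 'gripper_force': 0.0, 'width': 1.0027983216658187}
```

View pics/top0.png

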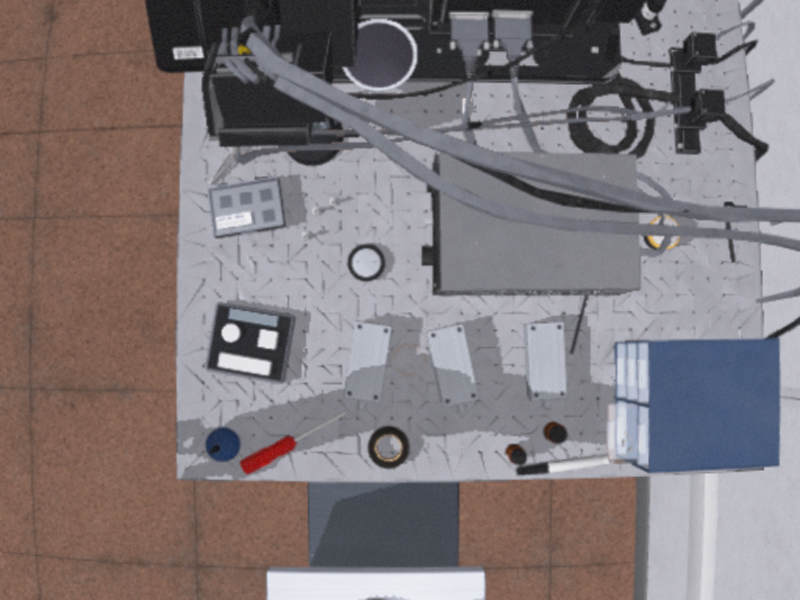

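View pics/side0.png

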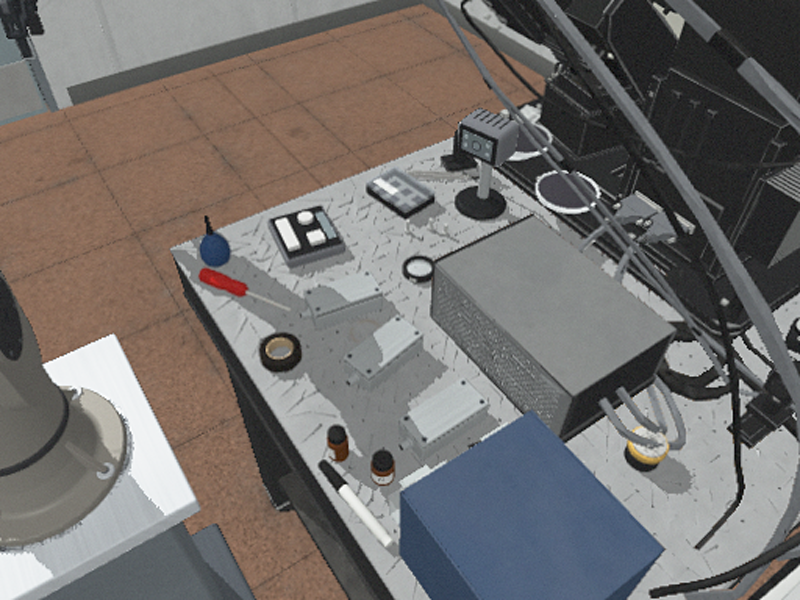

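The top view shows the keypad at about (250,342) and the modules at (369,362), (452,362) and (547,360). The side view shows the reader head at (485,137) and its foot at (480,203). Next I'll take enlarged crops.

```bash
cat > h.py <<'E'
import numpy as np,cv2
from scipy.spatial.transform import Rotation as R
from cell import bot
C={n:bot.calibration(n) for n in("top","side")}
def ray(n,u,v):
    c=C[n];K=c["intrinsics"]
    p=cv2.undistortPoints(np.array([[[u,v]]],float),K,np.array([c["k1"],0,0,0,0.]))[0,0]
    d=R.from_quat(c["attitude"]).apply([p[0],-p[1],-1]); return c["eye"],d
def onz(n,u,v,z):
    e,d=ray(n,u,v); return e+d*(z-e[2])/d[2]
def proj(n,P):
    c=C[n];q=R.from_quat(c["attitude"]).inv().apply(np.atleast_2d(P)-c["eye"])
    x=q[:,0]/-q[:,2];y=-q[:,1]/-q[:,2];s=1+c["k1"]*(x*x+y*y);K=c["intrinsics"]
    return np.c_[K[0,0]*x*s+K[0,2],K[1,1]*y*s+K[1,2]]
E
python3 - <<'E'
import cv2
t=cv2.imread("topraw.png");s=cv2.imread("sideraw.png")
# top crop cols 125-375 rows 185-265 x3.2
cv2.imwrite("pics/c1.png",cv2.resize(t[185:273,125:375],None,fx=3.2,fy=3.2,interpolation=cv2.INTER_CUBIC))
a=cv2.resize(s[60:145,270:360],None,fx=6,fy=6,interpolation=cv2.INTER_CUBIC)
cv2.imwrite("pics/c2.png",a)
E
```

```text
(no output)
```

View pics/c1.png

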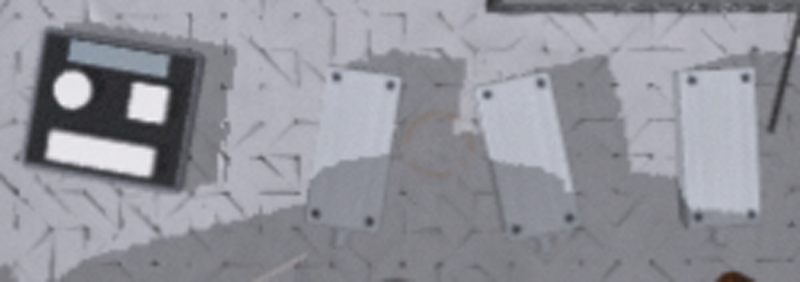

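View pics/c2.png

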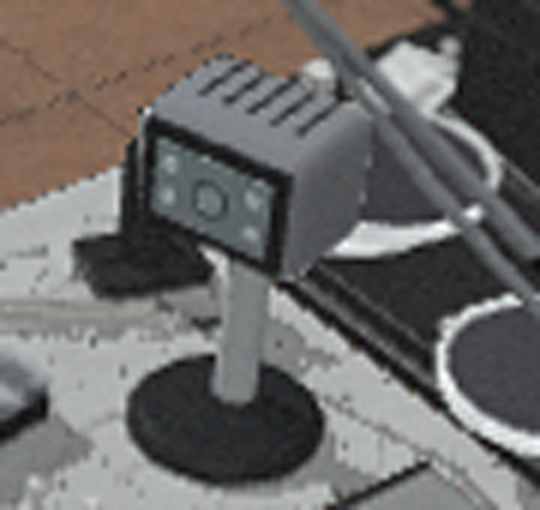

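The crops show the keys at c1 (73,90), (149,102) and (101,154), plus four lid screws on each module. In c2 the reader's front face has top corners (147,112) and (296,178) and bottom right (280,277), with the lens at (210,200).

```bash
python3 - <<'E'
from h import *
np.set_printoptions(precision=1,suppress=True)
t=lambda x,y,z:onz("top",125+(x+.5)/3.2-.5,185+(y+.5)/3.2-.5,z)
s=lambda x,y,z:onz("side",270+(x+.5)/6-.5,60+(y+.5)/6-.5,z)
k=[t(73,90,30),t(149,102,30),t(101,154,30)]
print("keys",*k,np.degrees(np.arctan2(*(k[1]-k[0])[[0,1]])), np.linalg.norm(k[0]-k[1]))
bl,br=t(48,147,30),t(155,163,30)
print("bar dir deg",np.degrees(np.arctan2(br[0]-bl[0],-(br[1]-bl[1]))))
for sc in([(337,77),(390,85),(316,213),(370,221)],[(487,94),(541,83),(516,230),(569,218)],[(691,80),(745,77),(698,217),(752,214)]):
    p=np.array([t(*q,40) for q in sc]);d=(p[0]+p[1]-p[2]-p[3])/2
    w=p[0]-p[1]+p[2]-p[3]
    print("mod",p.mean(0),"yaw",np.degrees(np.arctan2(d[1],d[0])),np.degrees(np.arctan2(-w[0],w[1])),np.linalg.norm(d),np.linalg.norm(w)/2)
a,b,c,w=s(147,112,170),s(296,178,170),s(280,277,110),s(210,200,140)
print("reader",a,b,c,w,np.linalg.norm(a-b),"yaw",np.degrees(np.arctan2(-(b-a)[0],(b-a)[1]))-180,"mid",(a+b)/2)
f=s(226,418,5);print("foot",f, "fl,fr",s(127,410,5),s(325,420,5))
for n,p in(("ring",(419,267)),("sample",(400,190)),("vial",(338,440)),("vial2",(383,465))):
    print(n,onz("side",p[0]*.64,p[1]*.64,20))
g=lambda x,y,z:onz("top",x*.64,y*.64,z)
print("ring",g(366,262,10),"vials",g(515,453,40),g(555,432,40),"sample",g(247,207,26),"tape",g(388,446,20),"box corner",g(435,293,120),g(620,340,150),"top black",g(220,140,100))
E
```

```text
keys [497.3 201.1  30. ] [489.1 148.   30. ] [453.4 181.3  30. ] -171.2088015574888 53.70141065594065
bar dir deg -8.141995198602995
mod [457.1   7.5  40. ] yaw -8.759222581823959 -8.658794855434358 92.84983276239653 36.544453403132835
mod [ 451.6 -110.8   40. ] yaw 11.564108395539348 11.68405746762505 93.63345217939009 37.07796433687774
mod [ 456.6 -243.1   40. ] yaw 2.443165339436627 2.437696643221284 93.4913304285169 37.50677207531784
reader [745.  113.7 170. ] [765.3  42.1 170. ] [776.   54.8 110. ] [756.8  82.5 140. ] 74.45723769089238 yaw -344.1842724486579 mid [755.1  77.9 170. ]
foot [788.2  90.4   5. ] fl,fr [753.5 120.5   5. ] [825.6  63.9   5. ]
ring [592.6   2.9  20. ]
sample [677.8 181.6  20. ]
vial [ 329.3 -194.    20. ]
vial2 [ 357.  -254.4   20. ]
ring [598.1  10.1  10. ] vials [ 328.  -197.2   40. ] [ 356.2 -253.7   40. ] sample [676.5 180.1  26. ] tape [337.  -20.5  20. ] box corner [546.3 -82.6 120. ] [ 484.  -315.2  150. ] top black [755.9 204.7 100. ]
```

```bash
cat >> h.py <<'E'
np.set_printoptions(precision=3,suppress=True)
def tool(yaw,pitch=0):  # tool y along yaw+90deg, z down, tool x = -(heading)
    Y=np.radians(yaw); x=np.array([-np.cos(Y),-np.sin(Y),0]);y=np.array([-np.sin(Y),np.cos(Y),0])
    return R.from_matrix(np.c_[x,y,[0,0,-1.]])
def go(p,yaw):
    s=bot.read_state();c=R.from_quat(s["orientation"]);t=tool(yaw)
    print("t",round(s["clock"],2),"pos",s["eef_pos"],"F",s["contact_force"],"w",round(s["width"],3))
    rv=(c.inv()*t).as_rotvec()/np.pi
    d=np.array(p)-s["eef_pos"]
    print("turn",rv,"shift after turn",t.inv().apply(d)/30,"shift before",c.inv().apply(d)/30)
E
python3 - <<'E'
from h import *
go([497,201,110],-8.5)
t=lambda x,y:(x*.64,y*.64)
print("blue box", onz("top",*t(615,340),0),[ (h,onz("top",*t(648,340),h)) for h in(100,200,300)])
for h in (100,200,300): print(proj("side",onz("top",*t(648,340),h))/.64)
print("instr",[proj("side",onz("top",*t(437,293),h))/.64 for h in(60,100,140)])
print("target pix",proj("top",[629,46,142])/.64,proj("top",[629,46,300])/.64,proj("side",[629,46,142])/.64)
s=cv2.imread("sideraw.png")
cv2.imwrite("pics/c3.png",cv2.resize(s[66:110,284:334],None,fx=12,fy=12,interpolation=cv2.INTER_CUBIC))
E
```

```text
t 0.1 pos [228.04  608.122 255.363] F [ 0.383 -0.525  0.561] w 1.003
turn [-0.001 -0.    -0.067] shift after turn [-10.873 -12.097   4.845] shift before [-13.158  -9.551   4.864]
blue box [ 483.836 -353.02     0.   ] [(100, array([ 483.404, -369.414,  100.   ])), (200, array([ 483.624, -335.144,  200.   ])), (300, array([ 483.844, -300.875,  300.   ]))]
[[534.946 449.149]]
[[528.068 374.135]]
[[519.758 285.771]]
instr [array([[432.507, 295.699]]), array([[431.336, 275.563]]), array([[430.085, 254.116]])]
target pix [[333.605 226.956]] [[321.571 204.593]] [[424.535 182.378]]
```

View pics/c3.png

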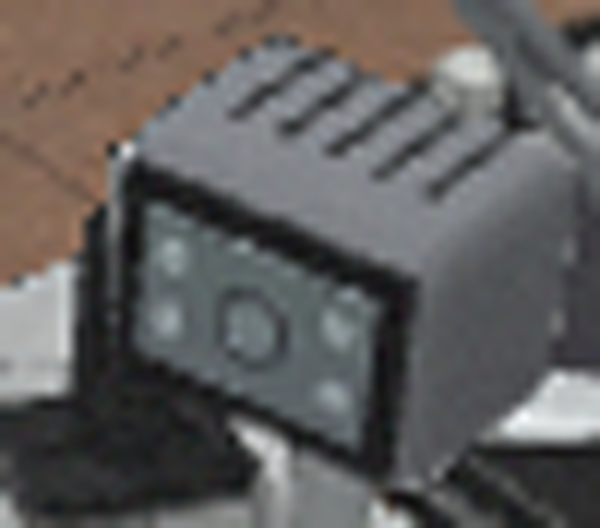

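Call:
play_rows(plan=[0, 0, -0.0335, 0, 0, 0, 0, 0, 0, -0.0335, 0, 0, 0, 0, 0, 0, 0, -0.9, -1, 0, 0, 0, 0, 0, -0.9, -1, 0, 0, 0, 0, 0, -0.9, -1, 0, 0, 0, 0, 0, -0.9, -1, 0, 0, 0, 0, 0, -0.9, -1, 0, 0, 0, 0, 0, -0.9, -1, 0, 0], newtons=40)

```text
clock: 1.1
eef_pos: [362.3, 405.3, 255.9]
orientation: [0.074, 0.997, -0.0, -0.0]
contact_force: [0.5, -0.0, 0.2]
width: 0.001
gripper_force: 0.0
```

Call:
play_rows(plan=[0, 0, 0, -0.9, -1, 0, 0, 0, 0, 0, -0.9, -1, 0, 0, 0, 0, 0, -0.9, -1, 0, 0, 0, 0, 0, -0.9, -1, 0, 0, 0, 0, 0, -0.9, -1, 0.5, 0, 0, 0, 0, -0.9, -1, 0.8, 0, 0, 0, 0, 0, 0, 0.8, 0, 0, 0, 0, 0, 0, 0.8, 0])

```text
clock: 2.1
eef_pos: [495.5, 203.9, 168.3]
orientation: [0.075, 0.997, -0.0, -0.0]
contact_force: [-0.4, -0.2, -0.1]
width: 0.001
gripper_force: 0.0
```

```bash
python3 - <<'E'
from h import *
from scipy.optimize import least_squares
pix=np.array([(140,200),(385,295),(362,450),(138,350),(252,327)],float)
raw=np.array([284,66])+(pix+.5)/12-.5
def pts(q):
    Y=np.radians(q[2]);y=np.array([-np.sin(Y),np.cos(Y),0]);c=np.array([q[0],q[1],140])
    return np.array([c+y*a+[0,0,b] for a,b in((29,18),(-29,18),(-29,-18),(29,-18),(0,0))])
f=lambda q:(proj("side",pts(q))-raw).ravel()
r=least_squares(f,[757,82,15]);print(r.x,r.fun.reshape(-1,2))
go([497,201,70],-8.5)
E
```

```text
[758.033  83.382  18.724] [[ 0.409  0.278]
 [-0.262  0.382]
 [ 0.119 -0.342]
 [-0.46  -0.112]
 [ 0.19  -0.195]]
t 2.1 pos [495.522 203.894 168.259] F [-0.422 -0.215 -0.062] w 0.001
turn [-0. -0. -0.] shift after turn [-0.063 -0.088  3.275] shift before [-0.064 -0.087  3.275]
```

Call:
play_rows(plan=[0, 0, 0, -0.06, -0.09, 0.9, 0, 0, 0, 0, 0, 0, 0.9, 0, 0, 0, 0, 0, 0, 0.9, 0, 0, 0, 0, 0, 0, 0.6, 0, 0, 0, 0, 0, 0, 0.2, 0, 0, 0, 0, 0, 0, 0, 0, 0, 0, 0, 0, 0, 0, 0, 0, 0, 0, 0, 0, 0, 0])

```text
clock: 3.1
eef_pos: [497.5, 202.1, 65.1]
orientation: [0.074, 0.997, 0.001, 0.001]
contact_force: [-0.4, 0.9, 0.4]
width: 0.003
gripper_force: 0.0
```

```bash
python3 - <<'E'
from h import *
go([497.3,201.1,50],-8.5)
im=bot.snapshot("side");p=np.round(proj("side",[497,201,40])[0]).astype(int)
a=im[p[1]-35:p[1]+35,p[0]-45:p[0]+45,::-1]
im=bot.snapshot("top");p=np.round(proj("top",[490,180,30])[0]).astype(int)
b=im[p[1]-35:p[1]+35,p[0]-45:p[0]+45,::-1]
cv2.imwrite("pics/k1.png",cv2.resize(np.hstack([a,b]),None,fx=4.4,fy=4.4,interpolation=cv2.INTER_CUBIC))
E
```

```text
t 3.1 pos [497.48  202.114  65.143] F [-0.411  0.906  0.407] w 0.003
turn [0. 0. 0.] shift after turn [ 0.001 -0.034  0.505] shift before [ 0.002 -0.035  0.505]
```

View pics/k1.png

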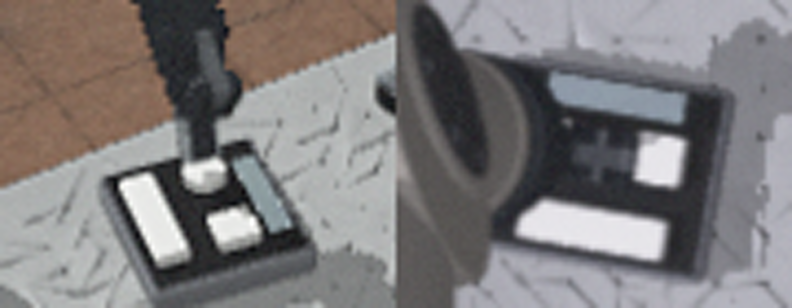

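The fingertip sits over the round key, about 10 mm above it in the left crop at (205,165). I'll press now.

Call:
play_rows(plan=[0, 0, 0, 0, -0.03, 0.2, 0, 0, 0, 0, 0, 0, 0.13, 0, 0, 0, 0, 0, 0, 0.07, 0, 0, 0, 0, 0, 0, 0.04, 0, 0, 0, 0, 0, 0, 0.03, 0, 0, 0, 0, 0, 0, 0, 0, 0, 0, 0, 0, 0, 0, 0, 0, 0, 0, 0, 0, 0, 0])

```text
clock: 4.2
eef_pos: [496.6, 200.8, 50.3]
orientation: [0.074, 0.997, -0.0, -0.0]
contact_force: [-1.6, -0.9, 5.1]
width: -0.001
gripper_force: 2.6
```

Call:
play_rows(plan=[0, 0, 0, 0, 0, -0.7, 0, 0, 0, 0, -0.01, -0.9, 0, 0, 0, 0, 0, 0, -0.88, 0, 0, 0, 0, 0, 0, 0, 0, 0, 0, 0, 0, 0, 0, 0.4, 0, 0, 0, 0, 0, 0, 0.2, 0, 0, 0, 0, 0, 0, 0.11, 0, 0, 0, 0, 0, 0, 0, 0])

```text
clock: 5.2
eef_pos: [489.1, 149.4, 50.2]
orientation: [0.073, 0.997, 0.001, -0.0]
contact_force: [-2.6, 0.6, 7.4]
width: -0.003
gripper_force: 3.5
```

```bash
python3 - <<'E'
from h import *
go([489.1,148,50],-8.5)
go([453.4,181.3,50],-8.5)
E
```

```text
t 5.2 pos [489.087 149.432  50.247] F [-2.614  0.593  7.446] w -0.003
turn [ 0. -0.  0.] shift after turn [-0.007 -0.047  0.008] shift before [-0.007 -0.047  0.008]
t 5.2 pos [489.087 149.432  50.247] F [-2.614  0.593  7.446] w -0.003
turn [ 0. -0.  0.] shift after turn [1.334 0.875 0.008] shift before [1.332 0.876 0.01 ]
```

Call:
play_rows(plan=[0, 0, 0, 0, 0, 0, 0, 0, 0, 0, 0, 0, -0.7, 0, 0, 0, 0, 0.67, 0.44, 0, 0, 0, 0, 0, 0.67, 0.44, 0, 0, 0, 0, 0, 0, 0, 0.4, 0, 0, 0, 0, 0, 0, 0.2, 0, 0, 0, 0, 0, 0, 0.1, 0, 0, 0, 0, 0, 0, 0, 0])

```text
clock: 6.2
eef_pos: [453.3, 180.0, 50.2]
orientation: [0.075, 0.997, 0.0, -0.001]
contact_force: [-4.1, 2.0, 8.6]
width: 0.003
gripper_force: 4.2
```

```bash
python3 - <<'E'
from h import *
go([453.4,181.3,50],-8.5)
go([457.1,7.5,150],-8.7)
E
```

```text
t 6.2 pos [453.307 179.964  50.223] F [-4.101  1.964  8.587] w 0.003
turn [-0.    -0.001 -0.   ] shift after turn [0.004 0.045 0.007] shift before [0.004 0.044 0.007]
t 6.2 pos [453.307 179.964  50.223] F [-4.101  1.964  8.587] w 0.003
turn [-0.    -0.001  0.001] shift after turn [-0.995 -5.664 -3.326] shift before [-0.975 -5.666 -3.327]
```

Call:
play_rows(plan=[0, 0, 0, 0, 0, -1, 0, 0, 0, 0, 0, 0, -1, 0.3, 0, 0, 0, -0.16, -0.94, -0.22, 1, 0, 0, 0, -0.16, -0.94, -0.22, 1, 0, 0, 0, -0.16, -0.94, -0.22, 1, 0, 0, 0, -0.16, -0.94, -0.22, 1, 0, 0, 0, -0.16, -0.94, -0.22, 1, 0, 0, 0, -0.16, -0.94, -0.22, 1])

```text
clock: 7.2
eef_pos: [457.1, 6.4, 149.5]
orientation: [0.075, 0.997, -0.0, 0.0]
contact_force: [0.7, -0.1, -0.2]
width: 1.003
gripper_force: 0.0
```

```bash
python3 - <<'E'
from h import *
go([457.1,7.5,28],-8.7)
E
```

```text
t 7.2 pos [457.088   6.357 149.492] F [ 0.708 -0.078 -0.221] w 1.003
turn [-0.     0.     0.001] shift after turn [0.005 0.038 4.05 ] shift before [0.007 0.04  4.05 ]
```

Call:
play_rows(plan=[0, 0, 0, 0, 0.04, 0.9, 1, 0, 0, 0, 0, 0, 0.9, 1, 0, 0, 0, 0, 0, 0.9, 1, 0, 0, 0, 0, 0, 0.9, 1, 0, 0, 0, 0, 0, 0.45, 1, 0, 0, 0, 0, 0, 0, 1, 0, 0, 0, 0, 0, 0, 0, 0, 0, 0, 0, 0, 0, 0], newtons=60)

```text
clock: 8.2
eef_pos: [457.8, 9.5, 28.9]
orientation: [0.074, 0.997, 0.0, 0.001]
contact_force: [-1.4, -3.4, 19.9]
width: 0.605
gripper_force: 18.9
```

Call:
play_rows(plan=[0, 0, 0, 0, 0, 0, 0, 0, 0, 0, 0, 0, 0, 0, 0, 0, 0, 0, 0, 0, 0, 0, 0, 0, 0, 0, 0, 0, 0, 0, 0, 0, 0, -0.3, 0, 0, 0, 0, 0, 0, -0.7, 0, 0, 0, 0, 0, 0, -1, 0, 0, 0, 0, 0, 0, 0, 0])

```text
clock: 9.2
eef_pos: [458.5, 10.1, 89.8]
orientation: [0.074, 0.997, 0.001, 0.002]
contact_force: [0.8, 0.3, -3.7]
width: 0.602
gripper_force: 63.7
```

```bash
python3 - <<'E'
from h import *
go([457.1,7.5,28],-8.7)
print(bot.read_state()["ft_torque"],bot.read_state()["gripper_force"])
im=bot.snapshot("side");print(bot.read_state()["ft_torque"])
cv2.imwrite("pics/g1.png",cv2.resize(im[140:260,150:330,::-1],None,fx=4,fy=4,interpolation=cv2.INTER_CUBIC))
E
```

```text
t 9.2 pos [458.507  10.064  89.778] F [ 0.783  0.307 -3.731] w 0.602
turn [0.001 0.001 0.001] shift after turn [ 0.033 -0.092  2.059] shift before [ 0.043 -0.095  2.059]
[-0.022 -0.11   0.04 ] 63.7184938788414
[-0.012  0.001  0.01 ]
```

View pics/g1.png

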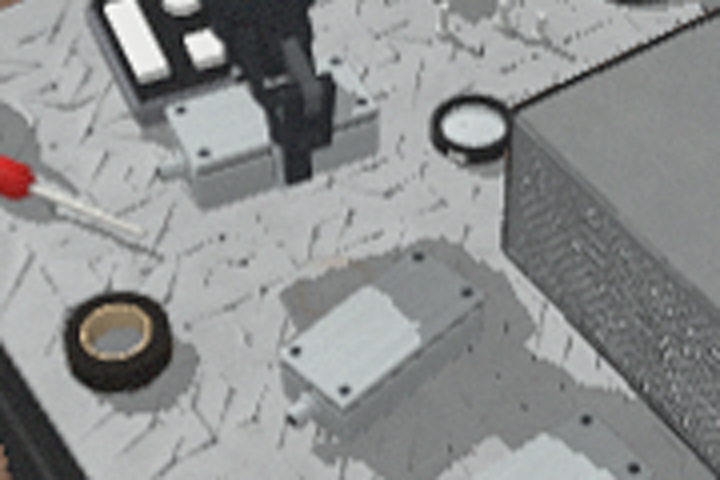

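Module 1 is held level between the pads, and the gripped width of about 51 mm matches the 52 mm given. Next is the rock test.

Call:
play_rows(plan=[0, 0.04, 0, 0, 0, -0.5, 0, 0, 0.04, 0, 0, 0, 0, 0, 0, 0, 0, 0, 0, 0, 0, 0, 0, 0, 0, 0, 0, 0, 0, 0, 0, 0, 0, 0, 0, 0, -0.04, 0, 0, 0, 0, 0, 0, -0.04, 0, 0, 0, 0, 0, 0, 0, 0, 0, 0, 0, 0])

```text
clock: 10.25
eef_pos: [453.6, 10.2, 102.9]
orientation: [0.073, 0.997, 0.001, -0.002]
contact_force: [0.0, -0.3, -3.3]
width: 0.601
gripper_force: 63.6
```

```bash
cat >> h.py <<'E'
def meas(n=8):
    a=[]
    for i in range(n):
        bot.snapshot("top");s=bot.read_state()
        a.append(np.r_[R.from_quat(s["orientation"]).inv().apply(s["ft_torque"]),s["contact_force"]])
    a=np.array(a);print("t",round(s["clock"],2),"tool-torque,F mean",a.mean(0),"sd",a.std(0));print(a[:,1])
E
python3 -c "
from h import *
meas()"
```

```text
t 10.65 tool-torque,F mean [-0.006 -0.005 -0.012  0.006  0.017 -3.78 ] sd [0.035 0.03  0.023 0.437 0.288 0.505]
[-0.058 -0.033 -0.027  0.008  0.044  0.003  0.01   0.008]
```

Call:
play_rows(plan=[0, -0.04, 0, 0, 0, 0, 0, 0, -0.04, 0, 0, 0, 0, 0, 0, 0, 0, 0, 0, 0, 0, 0, 0, 0, 0, 0, 0, 0, 0, 0, 0, 0, 0, 0, 0, 0, 0.04, 0, 0, 0, 0, 0, 0, 0.04, 0, 0, 0, 0, 0, 0, 0, 0, 0, 0, 0, 0])

```text
clock: 11.65
eef_pos: [460.6, 9.1, 103.4]
orientation: [0.075, 0.997, -0.0, 0.002]
contact_force: [0.2, 0.0, -2.2]
width: 0.598
gripper_force: 63.6
```

```bash
python3 -c "
from h import *
meas()
go([457.1,7.5,150],-8.7)"
```

```text
t 12.05 tool-torque,F mean [-0.003  0.01  -0.004  0.023  0.205 -3.666] sd [0.031 0.027 0.038 0.63  0.459 0.461]
[ 0.068  0.003 -0.016  0.026  0.019  0.012 -0.01  -0.022]
t 12.05 pos [456.346   9.941 102.992] F [ 1.357  0.04  -3.392] w 0.604
turn [0.    0.    0.001] shift after turn [-0.037 -0.077 -1.567] shift before [-0.037 -0.076 -1.567]
```

Module 1 is quiet: its torque changed by at most 0.015 Nm, against 0.07 expected for the loose one. I'll set it back.

Call:
play_rows(plan=[0, 0, 0, -0.06, 0, 0.8, 0, 0, 0, 0, 0, 0, 0.8, 0, 0, 0, 0, 0, 0, 0.5, 0, 0, 0, 0, 0, 0, 0.25, 0, 0, 0, 0, 0, 0, 0.08, 0, 0, 0, 0, 0, 0, 0, 0, 0, 0, 0, 0, 0, 0, 0, 0, 0, 0, 0, 0, 0, 0])

```text
clock: 13.05
eef_pos: [459.1, 9.5, 30.5]
orientation: [0.074, 0.997, 0.0, 0.0]
contact_force: [-0.6, 0.5, -3.4]
width: 0.597
gripper_force: 63.7
```

```bash
python3 -c "
from h import *
go([458.2,9.8,29],-8.7)"
```

```text
t 13.05 pos [459.112   9.504  30.485] F [-0.563  0.492 -3.388] w 0.597
turn [0.    0.    0.001] shift after turn [0.032 0.005 0.05 ] shift before [0.032 0.005 0.049]
```

Call:
play_rows(plan=[0, 0, 0, 0.03, 0, 0.05, 0, 0, 0, 0, 0, 0, 0, 0, 0, 0, 0, 0, 0, 0, 1, 0, 0, 0, 0, 0, 0, 1, 0, 0, 0, 0, 0, 0, 1, 0, 0, 0, 0, 0, -0.5, 1, 0, 0, 0, 0, 0, -1, 1, 0, 0, 0, 0, 0, -1, 1])

```text
clock: 14.05
eef_pos: [457.9, 9.4, 105.2]
orientation: [0.074, 0.997, 0.0, 0.0]
contact_force: [0.0, -0.4, -0.6]
width: 1.0
gripper_force: 0.0
```

```bash
python3 -c "
from h import *
go([451.6,-109.5,115],11.6)"
```

```text
t 14.05 pos [457.905   9.441 105.168] F [ 0.024 -0.387 -0.586] w 1.0
turn [-0.     0.    -0.112] shift after turn [ 1.003 -3.841 -0.328] shift before [-0.379 -3.952 -0.328]
```

Call:
play_rows(plan=[0, 0, -0.056, 0, 0, -0.33, 1, 0, 0, -0.056, 0, 0, 0, 1, 0, 0, 0, 0.25, -0.96, 0, 1, 0, 0, 0, 0.25, -0.96, 0, 1, 0, 0, 0, 0.25, -0.96, 0, 1, 0, 0, 0, 0.25, -0.96, 0, 1, 0, 0, 0, 0, 0, 0, 1, 0, 0, 0, 0, 0, 0, 1])

```text
clock: 15.05
eef_pos: [452.0, -108.7, 114.0]
orientation: [-0.102, 0.995, 0.0, 0.0]
contact_force: [-0.1, 0.5, -0.2]
width: 0.999
gripper_force: 0.0
```

```bash
python3 -c "
from h import *
go([451.6,-109.5,28.5],11.6)
im=bot.snapshot('side')
print(proj('side',[451.6,-109.5,40])[0])
s=cv2.resize(im[130:260,150:330,::-1],None,fx=4,fy=4,interpolation=cv2.INTER_CUBIC);cv2.imwrite('pics/g2.png',s)"
```

```text
t 15.05 pos [ 451.953 -108.738  113.989] F [-0.133  0.519 -0.24 ] w 0.999
turn [0. 0. 0.] shift after turn [ 0.017 -0.023  2.85 ] shift before [ 0.019 -0.024  2.85 ]
[244.981 220.199]
```

View pics/g2.png

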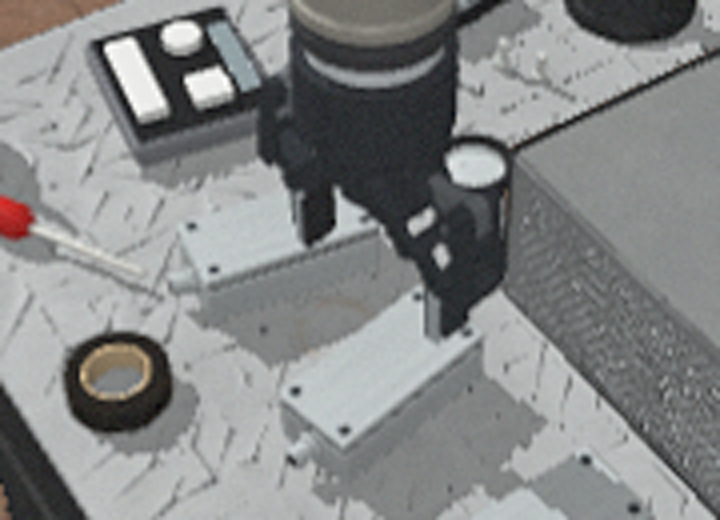

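The gripper straddles module 2 and module 1 is back in its place. Descending to grasp.

Call:
play_rows(plan=[0, 0, 0, 0.02, -0.02, 0.9, 1, 0, 0, 0, 0, 0, 0.9, 1, 0, 0, 0, 0, 0, 0.7, 1, 0, 0, 0, 0, 0, 0.35, 1, 0, 0, 0, 0, 0, 0, 1, 0, 0, 0, 0, 0, 0, 0, 0, 0, 0, 0, 0, 0, 0, 0, 0, 0, 0, 0, 0, 0])

```text
clock: 16.1
eef_pos: [452.2, -110.2, 29.0]
orientation: [-0.102, 0.995, -0.0, 0.001]
contact_force: [-0.7, 1.1, 6.2]
width: 0.599
gripper_force: 62.3
```

Call:
play_rows(plan=[0, 0, 0, 0, 0, 0, 0, 0, 0, 0, 0, 0, 0, 0, 0, 0, 0, 0, 0, 0, 0, 0, 0, 0, 0, 0, -0.3, 0, 0, 0, 0, 0, 0, -0.7, 0, 0, 0, 0, 0, 0, -1, 0, 0, 0, 0, 0, 0, -0.4, 0, 0, 0, 0, 0, 0, 0, 0])

```text
clock: 17.1
eef_pos: [451.6, -109.9, 100.4]
orientation: [-0.102, 0.995, 0.0, 0.001]
contact_force: [0.2, -0.0, -3.9]
width: 0.601
gripper_force: 63.9
```

Call:
play_rows(plan=[0, 0.04, 0, 0, 0, 0, 0, 0, 0.04, 0, 0, 0, 0, 0, 0, 0, 0, 0, 0, 0, 0, 0, 0, 0, 0, 0, 0, 0, 0, 0, 0, 0, 0, 0, 0, 0, -0.04, 0, 0, 0, 0, 0, 0, -0.04, 0, 0, 0, 0, 0, 0, 0, 0, 0, 0, 0, 0])

```text
clock: 18.1
eef_pos: [447.9, -110.8, 100.1]
orientation: [-0.1, 0.995, 0.001, -0.001]
contact_force: [-0.5, -0.0, -3.3]
width: 0.601
gripper_force: 63.8
```

```bash
python3 -c "
from h import *
meas()"
```

```text
t 18.5 tool-torque,F mean [-0.    -0.014 -0.004  0.183  0.197 -3.606] sd [0.027 0.031 0.016 0.324 0.723 0.282]
[-0.01  -0.035 -0.028 -0.053  0.019  0.035 -0.05   0.014]
```

Call:
play_rows(plan=[0, -0.04, 0, 0, 0, 0, 0, 0, -0.04, 0, 0, 0, 0, 0, 0, 0, 0, 0, 0, 0, 0, 0, 0, 0, 0, 0, 0, 0, 0, 0, 0, 0, 0, 0, 0, 0, 0.04, 0, 0, 0, 0, 0, 0, 0.04, 0, 0, 0, 0, 0, 0, 0, 0, 0, 0, 0, 0])

```text
clock: 19.5
eef_pos: [455.1, -109.0, 100.4]
orientation: [-0.104, 0.995, -0.001, 0.002]
contact_force: [0.0, 0.8, -3.3]
width: 0.597
gripper_force: 63.9
```

```bash
python3 -c "
from h import *
meas()
go([451.6,-109.5,28.5],11.6)"
```

```text
t 19.9 tool-torque,F mean [ 0.013  0.016  0.005 -0.036 -0.156 -3.63 ] sd [0.033 0.051 0.039 0.449 0.293 0.522]
[ 0.08   0.049 -0.003  0.06  -0.021 -0.003  0.052 -0.086]
t 19.9 pos [ 450.63  -110.292  100.003] F [-0.066 -0.428 -4.009] w 0.598
turn [0. 0. 0.] shift after turn [-0.037  0.019  2.383] shift before [-0.036  0.018  2.383]
```

The difference of 0.03 ± 0.02 is ambiguous, so I'll sample more in both states.

```bash
python3 -c "
from h import *
meas(20)"
```

```text
t 20.9 tool-torque,F mean [ 0.009  0.005  0.011 -0.104 -0.092 -3.757] sd [0.033 0.027 0.031 0.513 0.515 0.488]
[ 0.033 -0.067  0.038  0.025 -0.026  0.035 -0.007 -0.014 -0.029 -0.003
  0.018  0.035  0.034  0.031 -0.014  0.022  0.01  -0.014  0.001 -0.001]
```

Call:
play_rows(plan=[0, 0.05, 0, 0, 0, 0, 0, 0, 0.05, 0, 0, 0, 0, 0, 0, 0, 0, 0, 0, 0, 0, 0, 0, 0, 0, 0, 0, 0, 0, -0.05, 0, 0, 0, 0, 0, 0, -0.05, 0, 0, 0, 0, 0, 0, 0, 0, 0, 0, 0, 0, 0, 0, 0, 0, 0, 0, 0])

```text
clock: 21.9
eef_pos: [451.8, -110.1, 100.6]
orientation: [-0.101, 0.995, 0.0, 0.0]
contact_force: [0.2, -0.4, -4.0]
width: 0.601
gripper_force: 64.0
```

```bash
python3 -c "
from h import *
meas(22)
go([451.8,-109.9,29],11.6)"
```

```text
t 23.0 tool-torque,F mean [ 0.005  0.009 -0.003  0.098  0.047 -3.667] sd [0.027 0.03  0.031 0.617 0.478 0.528]
[-0.081  0.072  0.007 -0.013  0.009  0.022  0.032 -0.004  0.014  0.005
 -0.032 -0.009  0.029  0.012  0.022  0.008  0.014  0.033 -0.024  0.016
  0.048  0.016]
t 23.0 pos [ 451.329 -110.023  100.015] F [ 0.145 -0.071 -3.147] w 0.6
turn [0. 0. 0.] shift after turn [-0.016  0.001  2.367] shift before [-0.016  0.001  2.367]
```

Module 2 is quiet, at 0.005 versus 0.009 Nm. Setting it back.

Call:
play_rows(plan=[0, 0, 0, -0.02, 0, 0.8, 0, 0, 0, 0, 0, 0, 0.8, 0, 0, 0, 0, 0, 0, 0.45, 0, 0, 0, 0, 0, 0, 0.2, 0, 0, 0, 0, 0, 0, 0.08, 0, 0, 0, 0, 0, 0, 0, 0, 0, 0, 0, 0, 0, 0, 0, 0, 0, 0, 0, 0, 0, 0])

```text
clock: 24.0
eef_pos: [452.2, -109.9, 30.5]
orientation: [-0.102, 0.995, -0.0, 0.0]
contact_force: [-0.5, 0.3, -4.3]
width: 0.598
gripper_force: 63.9
```

```bash
python3 -c "
from h import *
go([451.8,-109.9,29],11.6)"
```

```text
t 24.0 pos [ 452.24  -109.911   30.459] F [-0.486  0.289 -4.318] w 0.598
turn [-0.  0.  0.] shift after turn [0.014 0.003 0.049] shift before [0.014 0.003 0.049]
```

Call:
play_rows(plan=[0, 0, 0, 0.01, 0, 0.05, 0, 0, 0, 0, 0, 0, 0, 0, 0, 0, 0, 0, 0, 0, 1, 0, 0, 0, 0, 0, 0, 1, 0, 0, 0, 0, 0, 0, 1, 0, 0, 0, 0, 0, -0.5, 1, 0, 0, 0, 0, 0, -1, 1, 0, 0, 0, 0, 0, -1, 1])

```text
clock: 25.0
eef_pos: [451.6, -110.1, 105.2]
orientation: [-0.101, 0.995, -0.0, 0.0]
contact_force: [0.8, 0.1, 0.6]
width: 0.998
gripper_force: 0.0
```

```bash
python3 -c "
from h import *
go([456.6,-242.5,115],2.4)"
```

```text
t 25.0 pos [ 451.643 -110.141  105.195] F [0.788 0.134 0.619] w 0.998
turn [-0.     0.     0.051] shift after turn [ 0.02  -4.415 -0.327] shift before [ 0.729 -4.355 -0.326]
```

Call:
play_rows(plan=[0, 0, 0.0255, 0, 0, -0.33, 1, 0, 0, 0.0255, 0, 0, 0, 1, 0, 0, 0, 0, -0.88, 0, 1, 0, 0, 0, 0, -0.88, 0, 1, 0, 0, 0, 0, -0.88, 0, 1, 0, 0, 0, 0, -0.88, 0, 1, 0, 0, 0, 0, -0.88, 0, 1, 0, 0, 0, 0, 0, 0, 1])

```text
clock: 26.0
eef_pos: [457.2, -244.2, 114.6]
orientation: [-0.02, 1.0, -0.001, 0.001]
contact_force: [-0.5, 0.6, -0.3]
width: 1.002
gripper_force: 0.0
```

```bash
python3 -c "
from h import *
go([456.6,-242.5,28.5],2.4)"
```

```text
t 26.0 pos [ 457.197 -244.218  114.576] F [-0.471  0.599 -0.296] w 1.002
turn [-0.001  0.    -0.001] shift after turn [0.017 0.058 2.869] shift before [0.021 0.063 2.869]
```

Call:
play_rows(plan=[0, 0, 0, 0.02, 0.06, 0.9, 1, 0, 0, 0, 0, 0, 0.9, 1, 0, 0, 0, 0, 0, 0.7, 1, 0, 0, 0, 0, 0, 0.36, 1, 0, 0, 0, 0, 0, 0, 1, 0, 0, 0, 0, 0, 0, 0, 0, 0, 0, 0, 0, 0, 0, 0, 0, 0, 0, 0, 0, 0], newtons=70)

```text
clock: 27.0
eef_pos: [457.6, -241.0, 28.9]
orientation: [-0.022, 1.0, -0.001, 0.001]
contact_force: [-1.2, 0.0, 7.3]
width: 0.602
gripper_force: 72.5
```

Call:
play_rows(plan=[0, 0, 0, 0, 0, 0, 0, 0, 0, 0, 0, 0, 0, 0, 0, 0, 0, 0, 0, 0, 0, 0, 0, 0, 0, 0, -0.3, 0, 0, 0, 0, 0, 0, -0.7, 0, 0, 0, 0, 0, 0, -1, 0, 0, 0, 0, 0, 0, -0.4, 0, 0, 0, 0, 0, 0, 0, 0])

```text
clock: 28.0
eef_pos: [456.8, -239.9, 100.0]
orientation: [-0.022, 1.0, 0.0, 0.0]
contact_force: [-0.6, 0.0, -3.9]
width: 0.6
gripper_force: 74.0
```

Call:
play_rows(plan=[0, 0.04, 0, 0, 0, 0, 0, 0, 0.04, 0, 0, 0, 0, 0, 0, 0, 0, 0, 0, 0, 0, 0, 0, 0, 0, 0, 0, 0, 0, 0, 0, 0, 0, 0, 0, 0, -0.04, 0, 0, 0, 0, 0, 0, -0.04, 0, 0, 0, 0, 0, 0, 0, 0, 0, 0, 0, 0])

```text
clock: 29.0
eef_pos: [453.2, -240.6, 100.1]
orientation: [-0.02, 1.0, 0.001, -0.001]
contact_force: [0.4, 0.2, -3.4]
width: 0.601
gripper_force: 74.1
```

```bash
python3 -c "
from h import *
meas(14)"
```

```text
t 29.7 tool-torque,F mean [-0.014 -0.026  0.004 -0.245 -0.124 -3.618] sd [0.043 0.034 0.024 0.649 0.648 0.697]
[-0.028 -0.066 -0.036  0.074 -0.031 -0.019 -0.052 -0.056 -0.036 -0.02
 -0.039 -0.018  0.014 -0.048]
```

Call:
play_rows(plan=[0, -0.04, 0, 0, 0, 0, 0, 0, -0.04, 0, 0, 0, 0, 0, 0, 0, 0, 0, 0, 0, 0, 0, 0, 0, 0, 0, 0, 0, 0, 0, 0, 0, 0, 0, 0, 0, 0.04, 0, 0, 0, 0, 0, 0, 0.04, 0, 0, 0, 0, 0, 0, 0, 0, 0, 0, 0, 0])

```text
clock: 30.7
eef_pos: [460.5, -239.2, 99.8]
orientation: [-0.024, 1.0, -0.001, 0.001]
contact_force: [-0.7, 0.4, -3.6]
width: 0.6
gripper_force: 74.3
```

```bash
python3 -c "
from h import *
meas(14)
go([456.6,-242.5,150],2.4)"
```

```text
t 31.4 tool-torque,F mean [ 0.01   0.046  0.    -0.485  0.038 -3.725] sd [0.028 0.036 0.032 0.605 0.443 0.605]
[-0.014  0.04   0.069  0.121 -0.006  0.036 -0.     0.03   0.05   0.053
  0.094  0.076  0.039  0.06 ]
t 31.4 pos [ 456.612 -240.111   99.722] F [-0.814 -0.093 -3.963] w 0.599
turn [0. 0. 0.] shift after turn [ 0.004 -0.08  -1.676] shift before [ 0.003 -0.079 -1.676]
```

Module 3 rattles: its torque goes from −0.026 to +0.046 Nm, the 0.07 expected. Next I'll refine the reader's yaw and plan the carry.

```bash
python3 - <<'E'
from h import *
from scipy.optimize import least_squares
M=[((140,200),(0,29,18)),((385,295),(0,-29,18)),((362,450),(0,-29,-18)),((138,350),(0,29,-18)),((252,327),(0,0,0)),
((122,150),(0,42,30)),((415,277),(0,-42,30)),((280,38),(60,42,30)),((575,165),(60,-42,30)),((398,485),(0,-42,-30))]
raw=np.array([284,66])+(np.array([m[0] for m in M],float)+.5)/12-.5
L=np.array([m[1] for m in M],float)
f=lambda q:(proj("side",R.from_euler('z',q[2],degrees=True).apply(L)+[q[0],q[1],140])-raw).ravel()
r=least_squares(f,[757,82,15],loss="soft_l1");print(r.x);print(f(r.x).reshape(-1,2).round(1).tolist())
e=lambda p:onz("side",284+(p[0]+.5)/12-.5,66+(p[1]+.5)/12-.5,170)
for p,q in (((235,115),(310,52)),((282,132),(360,72)),((330,152),(403,90)),((380,175),(450,108)),((433,193),(503,127))):
    d=e(q)-e(p);print("slot yaw",np.degrees(np.arctan2(d[1],d[0])))
w=np.r_[r.x[:2],140];Y=np.radians(r.x[2]);t=w-134*np.array([np.cos(Y),np.sin(Y),0]);t[2]=151.4
print("target TCP",t);go(t,r.x[2])
c=onz("top",510*.64,335*.64,120)
E
```

```text
[757.214  83.034  14.685]
[[0.7, 0.1], [-0.9, 0.9], [-0.5, 0.2], [-0.2, -0.3], [0.0, -0.0], [-1.6, -1.8], [1.5, 0.2], [-0.5, -1.8], [2.1, -0.5], [0.2, 3.3]]
slot yaw 20.381081869538207
slot yaw 17.90863159934774
slot yaw 19.9179888254713
slot yaw 22.251446484957796
slot yaw 21.522796536345997
target TCP [627.591  49.064 151.4  ]
t 31.4 pos [ 456.612 -240.111   99.722] F [-0.814 -0.093 -3.963] w 0.599
turn [ 0.     0.    -0.068] shift after turn [-7.957  7.879 -1.723] shift before [-6.111  9.384 -1.72 ]
```

Call:
play_rows(plan=[0, 0, 0, 0, 0, -0.6, 0, 0, 0, 0, 0, 0.4, -0.8, 0, 0, 0, 0, 0, 0.8, -0.3, 0, 0, 0, 0, 0, 0.95, 0, 0, 0, 0, 0, 0, 0.95, 0, 0, 0, 0, 0, 0, 0.95, 0, 0, 0, 0, 0, 0, 0.95, 0, 0, 0, 0, 0, 0, 0.95, 0, 0])

```text
clock: 32.4
eef_pos: [448.7, -60.9, 150.8]
orientation: [-0.022, 1.0, 0.0, 0.0]
contact_force: [1.0, -0.6, -4.3]
width: 0.603
gripper_force: 74.3
```

Call:
play_rows(plan=[0, 0, 0, 0, 0.95, 0, 0, 0, 0, 0, 0, 0.95, 0, 0, 0, 0, 0, 0, 0.9, 0, 0, 0, 0, 0, 0, 0.6, 0, 0, 0, 0, -0.045, 0, 0, 0, 0, 0, 0, -0.045, 0, 0, 0, 0, 0, 0, 0, 0, 0, 0, 0, 0, 0, 0, 0, 0, 0, 0])

```text
clock: 33.4
eef_pos: [444.5, 40.0, 150.7]
orientation: [-0.161, 0.987, 0.0, 0.0]
contact_force: [-0.5, 0.2, -3.4]
width: 0.597
gripper_force: 74.3
```

```bash
python3 -c "
from h import *
go([630.9,40.9,151.4],18.5)"
```

```text
t 33.4 pos [444.453  39.989 150.692] F [-0.485  0.246 -3.411] w 0.597
turn [0. 0. 0.] shift after turn [-5.903 -1.943 -0.024] shift before [-5.902 -1.949 -0.023]
```

Call:
play_rows(plan=[0, 0, 0, -0.8, -0.26, 0, 0, 0, 0, 0, -0.9, -0.3, 0, 0, 0, 0, 0, -0.9, -0.3, 0, 0, 0, 0, 0, -0.9, -0.3, 0, 0, 0, 0, 0, -0.9, -0.3, 0, 0, 0, 0, 0, -0.9, -0.3, 0, 0, 0, 0, 0, -0.6, -0.18, -0.02, 0, 0, 0, 0, 0, 0, 0, 0])

```text
clock: 34.4
eef_pos: [631.9, 41.8, 150.9]
orientation: [-0.162, 0.987, -0.0, 0.0]
contact_force: [-0.8, -0.2, -3.1]
width: 0.596
gripper_force: 74.2
```

```bash
python3 -c "
from h import *
go([630.9,40.9,151.4],18.5)
s=bot.snapshot('side');t=bot.snapshot('top')
a=cv2.resize(s[70:170,225:345,::-1],(660,550),interpolation=cv2.INTER_CUBIC)
cv2.imwrite('pics/f1.png',a);cv2.imwrite('topf.png',t[:,:,::-1])
c=R.from_quat(bot.read_state()['orientation']);p=bot.read_state()['eef_pos']
print(c.as_matrix())
import itertools
L=np.array(list(itertools.product((53,-55),(26,-26),(11.1,-28.9))))
print(np.c_[L,((proj('side',p+L*[1,1,1]@np.array([-c.as_matrix()[:,0],c.as_matrix()[:,1],-c.as_matrix()[:,2]]))-[225,70])*5.5)])"
```

```text
t 34.4 pos [631.853  41.758 150.902] F [-0.753 -0.227 -3.108] w 0.596
turn [-0.     0.     0.001] shift after turn [ 0.039 -0.017 -0.017] shift before [ 0.039 -0.017 -0.017]
[[-0.948 -0.32  -0.002]
 [-0.32   0.948 -0.   ]
 [ 0.002  0.    -1.   ]]
[[ 53.     26.     11.1   288.672 143.834]
 [ 53.     26.    -28.9   284.652 219.206]
 [ 53.    -26.     11.1   388.419 186.935]
 [ 53.    -26.    -28.9   381.514 262.716]
 [-55.     26.     11.1   136.659 263.083]
 [-55.     26.    -28.9   136.813 339.69 ]
 [-55.    -26.     11.1   239.375 311.679]
 [-55.    -26.    -28.9   236.458 388.586]]
```

View pics/f1.png

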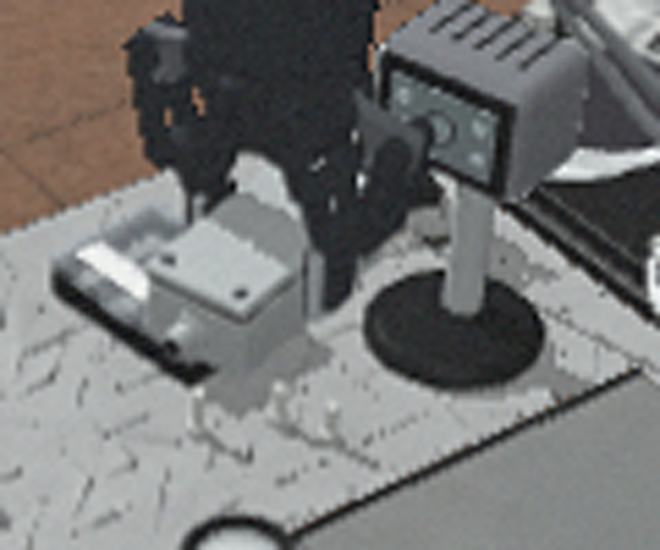

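The picture shows the module held level before the reader, with near lid corners at (147,268) and (240,315), within about 2 raw pixels of the prediction. I'll make a final small correction, settle and hand in.

Call:
play_rows(plan=[0, 0, 0, 0.03, -0.02, -0.02, 0, 0, 0, 0, 0, 0, 0, 0, 0, 0, 0, 0, 0, 0, 0, 0, 0, 0, 0, 0, 0, 0, 0, 0, 0, 0, 0, 0, 0, 0, 0, 0, 0, 0, 0, 0, 0, 0, 0, 0, 0, 0, 0, 0, 0, 0, 0, 0, 0, 0])

```text
clock: 35.5
eef_pos: [630.1, 40.9, 151.9]
orientation: [-0.162, 0.987, 0.0, -0.0]
contact_force: [0.0, -0.8, -3.8]
width: 0.604
gripper_force: 74.3
```

```bash
python3 -c "
from h import *
go([630.9,40.9,151.4],18.5)
print(bot.hand_in())"
```

```text
t 35.5 pos [630.13   40.879 151.875] F [ 0.03  -0.815 -3.79 ] w 0.604
turn [0.    0.    0.001] shift after turn [-0.025 -0.007  0.016] shift before [-0.025 -0.008  0.016]
the job is handed in; nothing more can be done
None
```

I pressed the round, square and bar keys in that order, found modules 1 and 2 quiet and set them back where they stood, and handed the job in at 35.5 s still holding module 3, the one that rattles, level with its code about 80 mm in front of the reader's window.

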